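# Hold a ceramic plate on the lifting fork over the spin-coater chuck

### The arm

A 7-joint arm with a two-finger parallel gripper is mounted at the origin on a cart in front of the work surface, level with it; the furniture and walls round the work are solid. World frame = base frame: x ahead of the robot, y to its left, z up, the work surface at z = 0. Lengths are in m, angles in rad, forces in N, time in s.
With the tool pointing down it reaches from about 0.425 to 0.875 m from the base axis. Payload 8.4 kg.
Tool frame: the origin (TCP) lies midway between the tips of the shut fingers; the grasp point (between the pads) lies bot.hold_point_z behind it (bot.hold_point_z is the distance from the TCP to the grasp point, in m); z points along the fingers, y is the line along which they close (so a half turn about z gives the same grasp; the last joint's range is limited). The gripper opens to 87 mm and grips with 3 to 60 N. Pads are 19 mm wide; open, the fingers measure 117 mm over their backs; the gripper's body (75 mm by 190 mm) begins 51 mm behind the grasp point.
Start: joints at [-0.099, 0.333, 0.04, 1.465, -0.013, 1.343, -0.059], TCP at [0.65, -0, 0.223] pointing down, gripper open.
Joint ranges: [-2.58, 2.58], [-0.38, 2.09], [-1.3, 1.39], [0.25, 2.4], [-1.5, 4.64], [0.08, 2.09], [-2.65, 2.65]. Speed limits (rad/s): [2.22, 2.22, 2.79, 2.79, 3.14, 3.14, 3.14].

### API

Orientations are given as a rotation vector (axis times angle).
In Python, from station import bot, imaging gives the robot as it stands.
- The arm moves only by the shell command python3 -m crank 'ROWS' [OPENING] [FORCE]. ROWS is a JSON object of lists of equal length, an entry for each row: "dp": the shift along the tool's x, y, z in units of 0.03 m (1.0 is 0.03 m), a list of three; "rotation": the turn, a rotation vector about the tool's x, y, z in units of 6 degrees (1.0 is 6 degrees), a list of three. In form: {"dp": [[tx, ty, tz], ...], "rotation": [[rx, ry, rz], ...]}. A call has 1 to 20 rows; each row shifts and turns the commanded pose from where the row before left it, along the tool's axes as they then stand; what a row does not reach is not made up. A row lasts 1/12 s, in which the tool goes at most 41.7 mm and 7.16 degrees, less where a joint would pass 70% of its speed; a pose out of reach is approached as far as the arm can. A call with a number of a shift or a turn outside -1 to 1 is refused whole. A call with a gripper value outside its range is refused whole. OPENING is the opening, from -1 (shut) to 1 (fully open), set as the call begins (- or left out, the last holds). The fingers move at their own pace and stop on an object; FORCE is the grip in N (left out, the last holds). Time passes only in rows, so rows that do not move let the fingers close. It gives the time, the measured TCP pose, the force, the opening and the grip force at its end, in the units of the state.
- bot.read_state(): the state, without advancing time (a new reading comes with each control period).
- imaging.snapshot(name): name is "scene" or "side" or "wrist"; returns (picture, depth): 480x640x3 uint8, blue, green, red; 480x640 float32, m along the optical axis (not along the pixel's ray), 0 where there is no reading.
- imaging.calibration(name): a dict with "intrinsics" (3x3 intrinsics, pixels), "dist_coeffs" ([k1, k2, p1, p2, k3] as OpenCV has them; the pictures are not rectified), "world_to_cam" (4x4, takes a point from world to camera coordinates). Camera axes: x right, y down, z forward; pixel columns grow to the right and rows downward; lengths in m; the calibration is good to about 2 mm. A picture is of the moment at which its call begins: read the wrist's pose just before it. calibration takes no time and is no camera call; for the wrist camera it gives the pose at the moment of the call.
- bot.hand_in(): hands the job in; it is judged then, once.
The state is a dict: "time_s": time; "q": joint angles; "joint_velocities": joint speeds; "joint_torque": joint torques, N m; "ee_pos": TCP position; "eef_rot": TCP orientation; "contact_force": force on the tool from outside, world axes, zero at the start; "moment": the same for the moment, N m; "grip_width": finger opening in m; "gripper_force": force on a finger pad.
Only numpy, scipy, OpenCV 4.12 (cv2) and the standard library are available. Lean on these libraries where they do the work, as an engineer would, in place of code of your own. Each camera call takes 0.05 s, during which the arm holds its last target. There are 200 camera calls.

### The job

The clean square ceramic plate lying on the pins of the cooling block is to go onto the spin coater, and nothing but the lifting fork may touch it: take the fork by its handle, slide its prongs under the plate on either side of the pins and lift the plate off. Carry it over the bottles and the rim of the coater's bowl and stop with it hovering over the chuck, its underside about 8 mm above the chuck's seat, level, centred and square, the prongs on either side of the chuck's bar, so that the centring can be checked before it is let down. Touch neither the coater nor the bottles and beaker, and finish while still holding the fork with the plate there; set nothing down.

Things in the scene. Friction and masses are not known exactly. Their poses are not given: they have to be found in the camera images.
- fork: Loose lifting fork: two flat steel prongs and a raised grey handle, lying on the worktop, 90 g. Origin: on the prongs' underside, on the centre line, where a plate is centred when carried; x to the prong tips, z up. Prongs: x -40 to +40 mm, z 0 to 3, each 9 mm wide, 18 to 27 mm either side of the centre line. A 3 mm crosspiece 54 mm wide joins them at x -56 to -40.
- fork_handle (a point): Middle of the fork's handle, at x -115.5, y 0, z 45 mm in the fork's frame, same axes. The handle is a straight bar along x, from x -63 to -168 mm, 14 mm wide (y) and 20 mm high (z 35 to 55), parallel to the prongs. A 14 mm wide neck climbs to it from the crosspiece (x -52, z 2) to (x -62, z 45). The fork balances at about x -45.
- fork_tips (a point): Midway between the two prong tips, at x 40.5, y 0, z 1.5 mm in the fork's frame, same axes. The gap between the prongs is 36 mm wide.
- plate: Loose white ceramic plate, 60 x 60 x 3 mm, about 34 g. Origin: centre of its underside, z up, sides parallel to x and y. At the start it rests on the cooling block's four pins, centred to 2 mm, its x within 0.05 rad of the block's x.
- cooling_block: Fixed dark metal cooling block, 80 x 80 mm, top face at z 20 mm; origin on the worktop under its centre. The fork comes in from its -x side, towards its +x. Two brass hose stubs stick out 17 mm at its +x side.
- pin_tops (a point): Middle of the cooling block's four pins, at the height of their tops, z 34 mm, where the plate rests; axes of the block. Upright steel pins 5.6 mm thick (9 mm at a foot collar) at x +-20, y +-9 mm, so beside them there are 14 mm of free height between block and plate.
- coater: Fixed spin coater: white housing 190 x 180 mm, 55 mm high, with a round grey open bowl on it. Origin on the worktop under the bowl's middle; x to the back. Front panel with a knob at x -100 mm. At the back the clear greyish round lid stands open: foot at x 90 mm, z 101, leaning away from the bowl, 166 mm wide, up to z 270.
- bowl_rim (a point): Centre of the coater's bowl at the height of its rim, z 100 mm, axes of the coater. Outer radius 82 mm, inner radius at the rim 75 mm; the chuck stands in its middle, 5 mm below the rim.
- chuck_seat (a point): Centre of the chuck's flat top (seat), z 92 mm; z up, x along the chuck and away from the coater's front. The chuck is an aluminium bar 68 mm long (x), 24 mm wide, with a lip 3 mm high and 3 mm thick across each end: 62 mm between them for the plate. The fork points along this +x, prongs beside the bar, handle out over the rim at the coater's front.
- chuck (a joint): Angle of the chuck on its spindle, rad about the vertical, 0 when along the coater's x. It starts between -0.2 and 0.2 and stays as it stands; leave it so.
- amber_bottle: Bystander: brown screw-cap bottle, 54 mm across, 115 mm high, standing loose between the cooling block and the coater; origin at its underside.
- dropper: Bystander: dropper bottle, 28 mm across, 86 mm high, standing loose beside the brown bottle; origin at its underside.
- beaker: Bystander: glass beaker, 56 x 61 mm, 68 mm high, standing loose in front of the brown bottle, towards the robot; origin at its underside.

How it is judged:
On the way:
1. the plate is lifted clear of the cooling block's pins, lying on the fork alone (height (world z) of plate above 0.044 m and contact force between plate and fork above 0.1 N and contact force between plate and cooling_block below 0.02 N), for 0.2 s.
At the end, for the whole second after the job is handed in: Fork still held, plate at rest on the fork alone: within 5 mm of the chuck's centre seen from above, underside 4 to 14 mm above its seat, square to the chuck within 0.08 rad, level within 0.06 rad; plate, fork and arm touch nothing of the coater (horizontal distance between plate and chuck_seat below 0.005 m and z of plate in the frame of chuck_seat between 0.004 and 0.014 m and angle between the x axis of plate and the x axis of chuck_seat, either way round below 0.08 rad and angle between plate's own z axis and vertical below 0.06 rad and contact force between plate and fork above 0.1 N and contact force between the fingers and fork above 1 N and contact force between each of plate, fork, the arm and coater below 0.02 N and linear speed of plate below 0.02 m/s); the arm keeps its last pose, push and grip.
It fails at once if the gripper or arm touches the plate (contact force between any of the fingers, the arm and plate above 0.2 N).
It fails at once if the plate falls off pins or fork (height (world z) of plate below 0.025 m or angle between plate's own z axis and vertical above 0.35 rad).
It fails at once if the plate or the fork strikes the coater, its bowl or its chuck (contact force between plate and coater above 0.5 N or contact force between any of fork, the arm and coater above 1 N).
It fails at once if a bystanding bottle or the beaker is disturbed (distance of any of amber_bottle, dropper, beaker from where it was at the start of the episode above 0.015 m).
It also fails if it takes over 58 s, if anything falls off the work surface, if the arm or the gripper's body presses on something with over 40 N, if the wrist force passes 120 N, or if a joint passes its speed limit or range.

## Working session

There is one attempt and no reset: what is moved stays moved. The work goes in short steps, Python scripts to look and compute and a shell command to move; the robot and the scene stay as the last step left them, time stands still between calls to the robot, and variables do not carry over. Pictures are saved under pics/ and viewed, at most 10 in all, crops included, and the job is handed in when it is done.

```bash
ls; mkdir -p pics; python3 - <<'E'
from station import bot, imaging
import cv2, numpy as np
s=bot.read_state(); print(s, bot.hold_point_z)
for n in ["scene","side"]:
    p,d=imaging.snapshot(n); cv2.imwrite(f"pics/{n}0.png",p); np.savez(f"pics/{n}0.npz",p=p,d=d)
    c=imaging.calibration(n); print(c)
E
```

```text
pics
{'time_s': 0.0, 'q': array([-0.09924386,  0.33388179,  0.03987401,  1.46629061, -0.01340413,
        1.34329631, -0.05850149]), 'joint_velocities': array([-8.47157833e-04,  6.90892186e-04,  6.50300845e-05,  8.19283340e-04,
        2.45358081e-04, -2.23519669e-03,  9.34687863e-04]), 'joint_torque': array([ 1.06989024e-03, -6.56351209e+01,  1.33598529e+00, -4.03798449e+01,
       -5.97442500e-02,  4.47441044e-02,  1.62792835e-04]), 'ee_pos': array([ 6.49522109e-01, -4.09698918e-07,  2.21668633e-01]), 'eef_rot': array([-2.22066356e+00, -2.22071633e+00,  1.89991668e-03]), 'contact_force': array([ 0.85986738,  0.84251484, -1.31057896]), 'moment': array([ 0.00291538, -0.0304636 ,  0.00303429]), 'gripper_force': 0.0, 'grip_width': 0.08684905678244828} 0.0187
{'intrinsics': array([[598.76936117,   0.        , 316.77464185],
       [  0.        , 598.76936117, 239.98658199],
       [  0.        ,   0.        ,   1.        ]]), 'dist_coeffs': array([-0.02466803,  0.        ,  0.        ,  0.        ,  0.        ]), 'world_to_cam': array([[ 0.81750998, -0.57559609, -0.01914627, -0.40774048],
       [-0.39680938, -0.53886474, -0.74307948,  0.29794101],
       [ 0.41739639,  0.6150723 , -0.66892923,  1.18173123],
       [ 0.        ,  0.        ,  0.        ,  1.        ]])}
{'intrinsics': array([[552.12194247,   0.        , 315.74154769],
       [  0.        , 552.12194247, 236.0509187 ],
       [  0.        ,   0.        ,   1.        ]]), 'dist_coeffs': array([-0.01798083,  0.        ,  0.        ,  0.        ,  0.        ]), 'world_to_cam': array([[-0.96351981, -0.2674861 ,  0.00898712,  0.48375956],
       [-0.15101363,  0.51563397, -0.84339581,  0.12851493],
       [ 0.22096259, -0.81398575, -0.53721759,  1.39726287],
       [ 0.        ,  0.        ,  0.        ,  1.        ]])}
```

View pics/scene0.png

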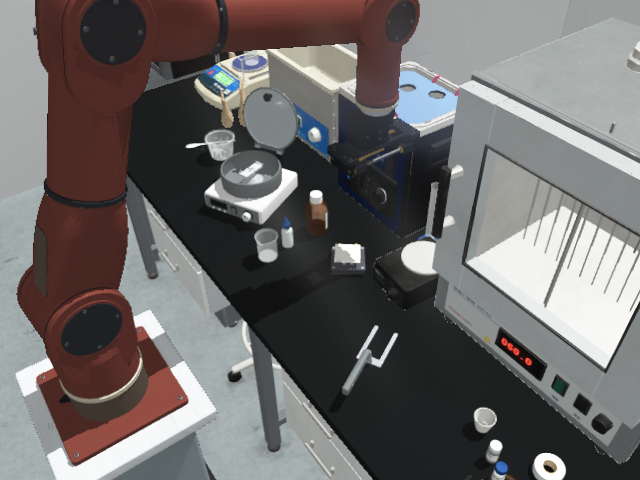

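View pics/side0.png

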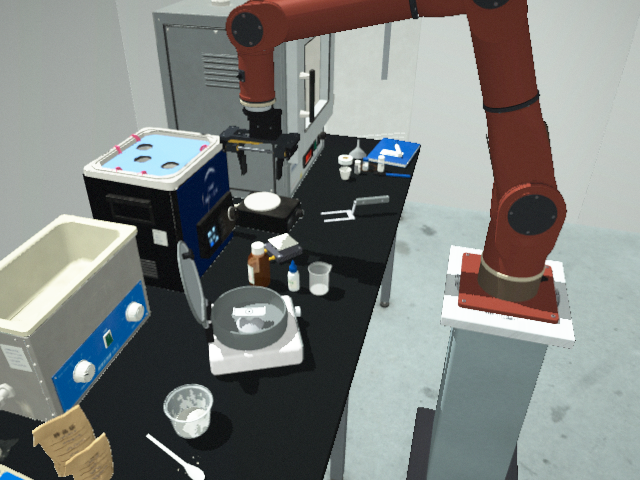

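The scene view shows the fork (handle ~(357,370), prong tips ~(376,328) and (395,335)), the block with plate ~(348,257), bottles ~(318,210), (288,232), beaker (266,245), and coater bowl ~(252,175). The side view shows the same: plate ~(285,243), chuck ~(249,312).

```bash
cat > h.py <<'E'
from station import bot, imaging
import cv2, numpy as np
from scipy.spatial.transform import Rotation as R
def cloud(c,d):
    K,D,T=np.array(c["intrinsics"]),np.array(c["dist_coeffs"]),np.array(c["world_to_cam"])
    v,u=np.mgrid[0:480,0:640]
    r=cv2.undistortPoints(np.stack([u,v],-1).reshape(-1,1,2).astype(np.float64),K,D).reshape(480,640,2)
    pc=np.dstack([r[...,0]*d,r[...,1]*d,d])
    return (pc-T[:3,3])@T[:3,:3]
def ray(c,px,z):
    K,D,T=np.array(c["intrinsics"]),np.array(c["dist_coeffs"]),np.array(c["world_to_cam"])
    r=cv2.undistortPoints(np.array(px,float).reshape(-1,1,2),K,D).reshape(-1,2)
    dw=np.c_[r,np.ones(len(r))]@T[:3,:3]; o=-T[:3,:3].T@T[:3,3]
    return o+dw*((z-o[2])/dw[:,2])[:,None]
def shot(n,name=None):
    c=imaging.calibration(n); p,d=imaging.snapshot(n)
    if name: cv2.imwrite(f"pics/{name}.png",p)
    return c,p,d,cloud(c,d)
E
python3 - <<'E'
from h import *
for n in ["scene","side"]:
    f=np.load(f"pics/{n}0.npz"); P=cloud(imaging.calibration(n),f["d"])
    g=dict(scene=dict(handle0=(372,352),handle1=(348,388),tipL=(376,328),tipR=(395,335),plate=(350,254),amber=(317,195),drop=(287,221),beaker=(266,240),chuck=(250,170)),
     side=dict(handle=(372,200),tip=(322,213),plate=(284,242),amber=(258,246),drop=(293,267),beaker=(319,272),chuck=(249,312)))[n]
    for k,(u,v) in g.items(): print(n,k,P[v,u].round(3), f["p"][v,u])
E
```

```text
scene handle0 [ 0.476 -0.231  0.003] [40 41 37]
scene handle1 [ 0.361 -0.298  0.054] [157 157 148]
scene tipL [ 0.523 -0.186  0.003] [231 228 225]
scene tipR [ 0.543 -0.226  0.004] [242 239 237]
scene plate [ 0.593 -0.002  0.042] [231 235 234]
scene amber [0.606 0.147 0.117] [252 253 253]
scene drop [0.517 0.148 0.079] [147  88  55]
scene beaker [0.465 0.165 0.033] [101 100  99]
scene chuck [0.543 0.365 0.093] [207 205 199]
side handle [ 0.399 -0.268  0.047] [ 99 103  95]
side tip [ 0.546 -0.23  -0.001] [245 244 240]
side plate [0.587 0.016 0.038] [190 205 200]
side amber [0.605 0.159 0.113] [255 255 255]
side drop [0.516 0.16  0.068] [150  76  14]
side beaker [0.46  0.122 0.038] [123 124 120]
side chuck [0.547 0.369 0.089] [242 242 237]
```

```bash
python3 - <<'E'
from h import *
c,p,d,P=shot("wrist","w0")
T=c["world_to_cam"]; s=bot.read_state(); Rt=R.from_rotvec(s["eef_rot"]).as_matrix()
print(c, "campos", -T[:3,:3].T@T[:3,3]); print("cam in tool", Rt.T@(-T[:3,:3].T@T[:3,3]-s["ee_pos"]), "opt axis in tool",Rt.T@T[2,:3]); print(Rt.round(3))
E
```

```text
{'intrinsics': array([[373.74872735,   0.        , 322.64637563],
       [  0.        , 373.74872735, 243.36500002],
       [  0.        ,   0.        ,   1.        ]]), 'dist_coeffs': array([-0.01773975,  0.        ,  0.        ,  0.        ,  0.        ]), 'world_to_cam': array([[ 9.99999050e-01, -5.00469480e-04, -1.28461877e-03,
        -6.48784335e-01],
       [-1.59689345e-04, -9.67560496e-01,  2.52639391e-01,
        -3.05913667e-02],
       [-1.36938468e-03, -2.52638946e-01, -9.67559656e-01,
         3.89325839e-01],
       [ 0.00000000e+00,  0.00000000e+00,  0.00000000e+00,
         1.00000000e+00]])} campos [0.64931197 0.06843517 0.38359112]
cam in tool [ 0.06848718 -0.00052426 -0.16173898] opt axis in tool [-2.52550788e-01 -1.07980461e-04  9.67583633e-01]
[[ 0.     1.    -0.001]
 [ 1.    -0.    -0.   ]
 [-0.    -0.001 -1.   ]]
```

View pics/w0.png

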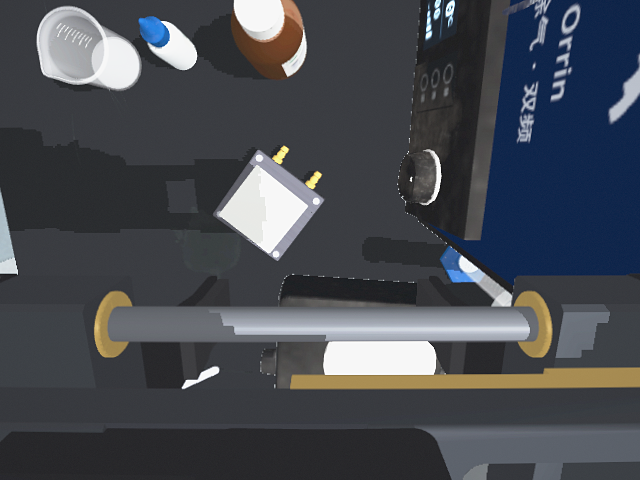

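The wrist view (right = +x, up = +y) shows the plate ~(265,207) with the block's hose stubs at (281,153),(316,178), so the block's x points up-right. Dropper, amber bottle and beaker are at the top, and the black hotplate is below.

```bash
python3 - <<'E'
from h import *
p=cv2.imread("pics/w0.png"); c=imaging.calibration("wrist")
hsv=cv2.cvtColor(p,cv2.COLOR_BGR2HSV)
m=((p.min(2)>165)&(hsv[...,1]<50)).astype(np.uint8); m[:, :205]=0; m[:,335:]=0; m[:140]=0; m[270:]=0
m=cv2.morphologyEx(m,cv2.MORPH_OPEN,np.ones((5,5)))
cs=max(cv2.findContours(m,0,2)[0],key=cv2.contourArea)
W=ray(c,cs.reshape(-1,2),0.037)[:,:2]
r=cv2.minAreaRect((W*1000).astype(np.float32)); print("plate",r)
# brass stubs
y=((hsv[...,0]>15)&(hsv[...,0]<35)&(hsv[...,1]>140)).astype(np.uint8); y[:140]=0;y[200:]=0;y[:,:260]=0;y[:,340:]=0
for k in cv2.findContours(y,0,2)[0]:
    if cv2.contourArea(k)>20: print("stub",ray(c,[k.reshape(-1,2).mean(0)],0.01))
# block pale top frame: everything nonblack? outline
b=((p.min(2)>85)).astype(np.uint8); b[:,:205]=0;b[:,335:]=0;b[:140]=0;b[270:]=0
k=max(cv2.findContours(b,0,2)[0],key=cv2.contourArea); print("block",cv2.minAreaRect((ray(c,k.reshape(-1,2),0.02)[:,:2]*1000).astype(np.float32)))
for n in ["scene","side"]:
    f=np.load(f"pics/{n}0.npz"); c2=imaging.calibration(n); P=cloud(c2,f["d"]); q=f["p"]
    br=q.min(2)>90
    m=br&(P[...,0]>.33)&(P[...,0]<.58)&(P[...,1]>-.34)&(P[...,1]<-.15)&(f["d"]>0)
    lo=m&(P[...,2]<.012); hi=m&(P[...,2]>.03)&(P[...,2]<.07)
    print(n,"fork lo",cv2.minAreaRect((P[lo][:,:2]*1000).astype(np.float32)),"hi",cv2.minAreaRect((P[hi][:,:2]*1000).astype(np.float32)),P[hi][:,2].max())
    # lid & coater points
    lid=(P[...,2]>.14)&(P[...,2]<.30)&(P[...,1]>.25)&(P[...,1]<.6)&(P[...,0]>.55)&(P[...,0]<.85)&(f["d"]>0)
    print("lid",P[lid].mean(0),lid.sum())
    rim=(abs(P[...,2]-.1)<.004)&(abs(P[...,0]-.545)<.12)&(abs(P[...,1]-.367)<.12)
    print("rim",cv2.minEnclosingCircle((P[rim][:,:2]*1000).astype(np.float32)))
    hot=(P[...,2]>.03)&(abs(P[...,0]-.7)<.14)&(P[...,1]<-.03)&(P[...,1]>-.25)&(P[...,2]<.2)
    print("hotplate",P[hot].min(0) if hot.any() else 0,np.percentile(P[hot][:,2],[50,98]), np.percentile(P[hot][:,0],[1,5]))
E
```

```text
plate ((595.661376953125, 7.879661560058594), (61.016544342041016, 69.24440002441406), 50.9893798828125)
block ((600.4558715820312, 17.40182876586914), (97.30804443359375, 79.47618865966797), 52.70551681518555)
scene fork lo ((476.8933410644531, -216.4003448486328), (144.1464385986328, 167.4391326904297), 14.221089363098145) hi ((401.34429931640625, -272.6115417480469), (112.51695251464844, 14.762884140014648), 28.102596282958984) 0.06064884259041359
lid [0.72020648 0.43179123 0.20165311] 4527
rim ((558.588134765625, 360.9516296386719), 96.0734634399414)
hotplate [ 0.58265422 -0.24998674  0.0300161 ] [0.06726214 0.17707106] [0.58676384 0.60086856]
side fork lo ((440.5435791015625, -245.23635864257812), (189.40899658203125, 221.04083251953125), 89.95936584472656) hi ((402.23065185546875, -266.4544372558594), (108.50926971435547, 26.219261169433594), 28.958261489868164) 0.05696851666223755
lid [0.77942258 0.41019329 0.20958558] 8130
rim ((556.4854736328125, 377.46624755859375), 90.23014831542969)
hotplate [ 0.58503391 -0.24990329  0.03003052] [0.07045084 0.18612417] [0.59822759 0.60949612]
```

```bash
python3 -m crank '{"dp":[[0.93,-0.55,0],[0.93,-0.55,0],[0.93,-0.55,0],[0.93,-0.55,0],[0.93,-0.55,0],[0.93,-0.55,0],[0.93,-0.55,0],[0.93,-0.55,0],[0.93,-0.55,0],[0.93,-0.55,0],[0.93,-0.55,0],[0.93,-0.55,0]],"rotation":[[0,0,0],[0,0,0],[0,0,0],[0,0,0],[0,0,0],[0,0,0],[0,0,0],[0,0,0],[0,0,0],[0,0,0],[0,0,0],[0,0,0]]}'
python3 -m crank '{"dp":[[0,0,0],[0,0,0],[0,0,0],[0,0,0],[0,0,0],[0,0,0],[0,0,0],[0,0,0],[0,0,0],[0,0,0],[0,0,0],[0,0,0],[0,0,0],[0,0,0]],"rotation":[[0,0,1],[0,0,1],[0,0,1],[0,0,1],[0,0,1],[0,0,1],[0,0,1],[0,0,1],[0,0,1],[0,0,1],[0,0,1],[0,0,1],[0,0,0],[0,0,0]]}'
python3 - <<'E'
from h import *
print(bot.read_state()["ee_pos"],bot.read_state()["q"])
c,p,d,P=shot("wrist","w1"); np.savez("pics/w1.npz",p=p,d=d,P=P,**{k:np.array(v) for k,v in c.items()})
E
```

```text
time_s: 1.15
ee_pos: [0.4509, 0.3359, 0.2225]
eef_rot: [2.222, 2.221, -0.0]
contact_force: [0.5, 0.9, 0.4]
grip_width: 0.087
gripper_force: 0.0
time_s: 2.32
ee_pos: [0.4518, 0.3347, 0.2223]
eef_rot: [3.102, 0.497, -0.001]
contact_force: [-0.3, -0.6, -0.1]
grip_width: 0.0872
gripper_force: 0.0
[0.45184611 0.3347435  0.22233295] [-0.61808334  0.16225179 -0.11079523  1.67760153  0.01850587  1.3032175
 -1.98565183]
```

View pics/w1.png

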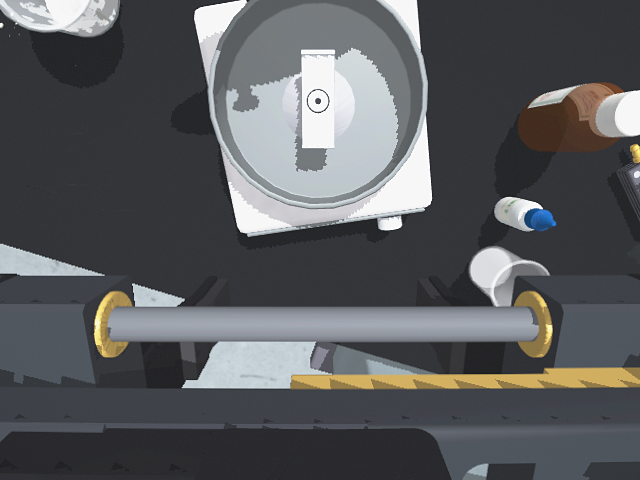

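The wrist view shows the chuck bar from (302,50) to (334,148), its centre mark at (318,100). The coater's front with the knob is at the bottom and the bottles are to the right.

```bash
python3 - <<'E'
from h import *
f=np.load("pics/w1.npz"); p=f["p"]; c={k:f[k] for k in ["intrinsics","dist_coeffs","world_to_cam"]}; P=f["P"]
# white bar on grey
g=p.min(2); 
print("z at seat",P[75,312],P[130,312], "vals",g[75,295:345:3], g[130,295:345:3])
m=((abs(P[...,2]-.0925)<.006)&(abs(P[...,0]-.545)<.06)&(abs(P[...,1]-.367)<.06)).astype(np.uint8)
k=max(cv2.findContours(m,0,2)[0],key=cv2.contourArea); print("depth bar",cv2.boundingRect(k),cv2.minAreaRect((ray(c,k.reshape(-1,2),.092)[:,:2]*1000).astype(np.float32)))
b=(g>225).astype(np.uint8); b[:40]=0;b[160:]=0;b[:,:290]=0;b[:,:]=b; b[:,345:]=0
# edges per row: bar sides
L=[];Rr=[]
for v in list(range(62,92))+list(range(112,140)):
    r=np.where(m[v,285:350])[0]; L.append((285+r[0]-.5,v)); Rr.append((285+r[-1]+.5,v))
wl,wr=ray(c,L,.092)[:,:2],ray(c,Rr,.092)[:,:2]
for w in (wl,wr):
    vx,vy,x0,y0=cv2.fitLine((w*1000).astype(np.float32),cv2.DIST_HUBER,0,.01,.01).ravel(); print("edge",np.degrees(np.arctan2(vy,vx)),x0,y0)
mid=(wl+wr)/2; print("mid",mid.mean(0), "width",np.linalg.norm(wl-wr,axis=1).mean())
print("circle px ->",ray(c,[(317.7,100.3)],.092))
# rim circle: points near z=.1
rm=(abs(P[...,2]-.1)<.002)&(np.hypot(P[...,0]-.545,P[...,1]-.367)<.1)&(np.hypot(P[...,0]-.545,P[...,1]-.367)>.06)
A=P[rm][:,:2]; s=np.linalg.lstsq(np.c_[2*A,np.ones(len(A))],(A**2).sum(1),rcond=None)[0]; print("rim fit",s[:2],np.sqrt(s[2]+s[:2]@s[:2]),len(A))
e=bot.read_state(); Rt=R.from_rotvec(e["eef_rot"]).as_matrix(); print("tool x yaw",np.degrees(np.arctan2(Rt[1,0],Rt[0,0])))
for n in ["scene","side"]:
    f=np.load(f"pics/{n}0.npz"); P=cloud(imaging.calibration(n),f["d"])
    m=((abs(P[...,2]-.0925)<.005)&(np.hypot(P[...,0]-.545,P[...,1]-.367)<.05)).astype(np.uint8)
    k=max(cv2.findContours(m,0,2)[0],key=cv2.contourArea); print(n,cv2.minAreaRect((ray(imaging.calibration(n),k.reshape(-1,2),.092)[:,:2]*1000).astype(np.float32)))
E
```

```text
z at seat [0.56180104 0.37878183 0.0916319 ] [0.52521698 0.3670463  0.0919707 ] vals [231 241 227 247 247 247 247 247 247 247 247 247 247 225 243 237 206] [175 148 139 248 247 247 247 247 247 247 247 247 247 216 216 217 215]
depth bar (301, 50, 34, 99) ((546.3991088867188, 369.6954040527344), (68.26236724853516, 23.91661262512207), 17.794261932373047)
edge 18.339806 543.83344 381.50488
edge 18.558218 546.9691 357.34314
mid [0.54630158 0.36966154] width 0.02393034365551087
circle px -> [[0.54654049 0.3694721  0.092     ]]
rim fit [0.54622538 0.36933594] 0.0767127887207288 2947
tool x yaw 18.21826094749535
scene ((545.3546142578125, 365.8990478515625), (75.12621307373047, 30.259180068969727), 17.07400894165039)
side ((547.7891845703125, 372.6325988769531), (67.37834167480469, 29.15226936340332), 19.056968688964844)
```

```bash
python3 -m crank '{"dp":[[-0.2,1,0],[-0.2,1,0],[-0.2,1,0],[-0.2,1,0],[-0.2,1,0],[-0.2,1,0],[-0.2,1,0],[-0.2,1,0],[-0.2,1,0],[-0.2,1,0],[-0.59,0.95,0],[-0.59,0.95,0],[-0.59,0.95,0],[-0.59,0.95,0],[-0.59,0.95,0],[-0.59,0.95,0],[-0.59,0.95,0],[-0.59,0.95,0],[-0.59,0.95,0]],"rotation":[[0,0,0],[0,0,0],[0,0,0],[0,0,0],[0,0,0],[0,0,0],[0,0,0],[0,0,0],[0,0,0],[0,0,0],[0,0,0],[0,0,0],[0,0,0],[0,0,0],[0,0,0],[0,0,0],[0,0,0],[0,0,0],[0,0,0]]}'
python3 -m crank '{"dp":[[0,0,0],[0,0,0],[0,0,0],[0,0,0]],"rotation":[[0,0,-0.84],[0,0,-0.84],[0,0,0],[0,0,0]]}'
python3 - <<'E'
from h import *
print(bot.read_state()["ee_pos"],bot.read_state()["q"])
c,p,d,P=shot("wrist","w2"); np.savez("pics/w2.npz",p=p,d=d,P=P,**{k:np.array(v) for k,v in c.items()})
E
```

```text
time_s: 3.95
ee_pos: [0.4146, -0.2638, 0.2228]
eef_rot: [3.102, 0.497, 0.001]
contact_force: [0.2, 0.1, 0.5]
grip_width: 0.0867
gripper_force: 0.0
time_s: 4.28
ee_pos: [0.4154, -0.2621, 0.2225]
eef_rot: [-3.048, -0.761, 0.0]
contact_force: [0.3, 0.3, -0.2]
grip_width: 0.087
gripper_force: 0.0
[ 0.41536216 -0.26211147  0.22253007] [-0.00335674 -0.00965964  0.47760468  1.86067263  0.00461471  1.28958589
 -0.6082931 ]
```

View pics/w2.png

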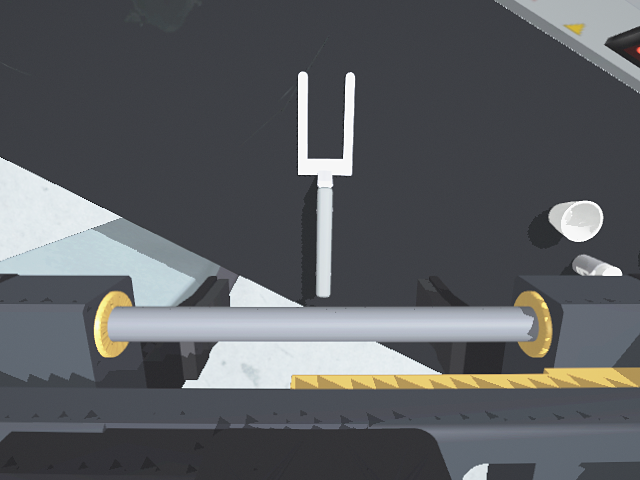

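The fork is fully in view: prong tips at (303,75) and (350,75), crosspiece ~(326,167), handle from (325,185) to (323,297).

```bash
python3 - <<'E'
from h import *
f=np.load("pics/w2.npz"); p=f["p"]; c={k:f[k] for k in ["intrinsics","dist_coeffs","world_to_cam"]}; P=f["P"]
g=p.min(2)
def edges(v,u0,u1,t):
    r=np.where(g[v,u0:u1]>t)[0]; return (u0+r[0]-.5,v),(u0+r[-1]+.5,v)
O=[];I=[];H=[]
for v in range(85,155):
    a,b=edges(v,285,325,140),edges(v,328,370,140)
    w=ray(c,[a[0],a[1],b[0],b[1]],.003)[:,:2]; O.append((w[0]+w[3])/2); I.append((w[1]+w[2])/2)
    if v%30==0: print(np.linalg.norm(w[0]-w[3]),np.linalg.norm(w[1]-w[2]))
for v in range(195,285):
    a=edges(v,305,345,120); w=ray(c,a,.055)[:,:2]; H.append(w.mean(0)); 
    if v%30==0: print("handle w",np.linalg.norm(w[0]-w[1]))
def fit(A):
    vx,vy,x0,y0=cv2.fitLine((np.array(A)*1000).astype(np.float32),cv2.DIST_HUBER,0,.01,.01).ravel()
    if vx<0: vx,vy=-vx,-vy
    return np.degrees(np.arctan2(vy,vx)),x0,y0
for A in (O,I,H): print(fit(A))
tip=[]
for u in (303,350):
    vs=np.where(g[60:100,u]>140)[0][0]+60-.5; tip.append(ray(c,[(u,vs)],.003)[0,:2])
t=np.mean(tip,0); print("tips",t)
back=np.where(g[280:304,323]>90)[0]; print("handle end row",280+back[-1], ray(c,[(323,280+back[-1]+.5)],.055))
a=np.radians(fit(O+I)[0]); ux=np.array([np.cos(a),np.sin(a)]); 
print("yaw",np.degrees(a),"origin from tips",t-.0405*ux,"handle centre pred",t-.156*ux, "grip -100:",t-.1405*ux)
e=bot.read_state(); Rt=R.from_rotvec(e["eef_rot"]).as_matrix(); print("tool yaw",np.degrees(np.arctan2(Rt[1,0],Rt[0,0])))
D=np.r_[t-.1405*ux-e["ee_pos"][:2],0]; print("tool delta units",Rt.T@D/.03)
# plate from w0 with depth-free mask, tighter
p=cv2.imread("pics/w0.png"); hsv=cv2.cvtColor(p,cv2.COLOR_BGR2HSV); print(p[205,265],p[240,243],p[160,260],p[215,225],p[250,274],p[180,300])
E
```

```text
0.05445326029363909 0.03534491786990684
0.054476848730056246 0.03501892855288254
0.05451332714035898 0.03468842676731449
handle w 0.015131742943717663
handle w 0.013628117304685291
handle w 0.012991649148479887
(np.float32(27.211363), np.float32(493.6021), np.float32(-223.56558))
(np.float32(27.299816), np.float32(496.33218), np.float32(-222.38155))
(np.float32(27.063154), np.float32(403.05298), np.float32(-269.88687))
tips [ 0.53767061 -0.20125047]
handle end row 297 [[ 0.35316105 -0.29565584  0.055     ]]
yaw 27.158394 origin from tips [ 0.50163581 -0.21973678] handle centre pred [ 0.39886992 -0.27245698] grip -100: [ 0.41266101 -0.26538197]
tool yaw 28.023002858099286
tool delta units [-1.36626257e-01  5.77981583e-02 -1.05040842e-06]
[249 249 249] [66 60 59] [251 252 251] [230 233 231] [185 168 168] [83 76 75]
```

```bash
python3 -m crank '{"dp":[[-0.14,0.06,0],[0,0,0.9],[0,0,0.9],[0,0,0.9],[0,0,0.9],[0,0,0.9],[0,0,0.8],[0,0,0.8],[0,0,0.44],[0,0,0],[0,0,0]],"rotation":[[0,0,0.14],[0,0,0],[0,0,0],[0,0,0],[0,0,0],[0,0,0],[0,0,0],[0,0,0],[0,0,0],[0,0,0],[0,0,0]]}' && python3 -m crank '{"dp":[[0,0,0],[0,0,0],[0,0,0],[0,0,0],[0,0,0],[0,0,0],[0,0,0],[0,0,0],[0,0,0],[0,0,0],[0,0,0],[0,0,0]],"rotation":[[0,0,0],[0,0,0],[0,0,0],[0,0,0],[0,0,0],[0,0,0],[0,0,0],[0,0,0],[0,0,0],[0,0,0],[0,0,0],[0,0,0]]}' -1 60
```

```text
time_s: 5.25
ee_pos: [0.4121, -0.2657, 0.0262]
eef_rot: [-3.053, -0.738, 0.002]
contact_force: [0.4, -0.7, 0.4]
grip_width: 0.087
gripper_force: 0.0
time_s: 6.25
ee_pos: [0.4125, -0.2658, 0.0263]
eef_rot: [-3.053, -0.74, 0.0]
contact_force: [-0.7, -0.3, 0.7]
grip_width: 0.0151
gripper_force: 0.0
```

```bash
python3 - <<'E'
from h import *
# plate & block from w0 using the pose recorded then
p=cv2.imread("pics/w0.png")
T=np.array([[9.99999050e-01,-5.00469480e-04,-1.28461877e-03,-6.48784335e-01],[-1.59689345e-04,-9.67560496e-01,2.52639391e-01,-3.05913667e-02],[-1.36938468e-03,-2.52638946e-01,-9.67559656e-01,3.89325839e-01],[0,0,0,1]])
c=dict(imaging.calibration("wrist")); c["world_to_cam"]=T
m=(p.min(2)>205).astype(np.uint8); m[:145]=0;m[265:]=0;m[:,:210]=0;m[:,330:]=0
m=cv2.morphologyEx(m,cv2.MORPH_OPEN,np.ones((9,9)))
k=max(cv2.findContours(m,0,2)[0],key=cv2.contourArea); q=cv2.approxPolyDP(cv2.convexHull(k),6,True).reshape(-1,2); print(q)
print("plate",cv2.minAreaRect((ray(c,k.reshape(-1,2),.037)[:,:2]*1000).astype(np.float32)))
cv2.imwrite("pics/c0.png",cv2.resize(p[135:275,195:345],None,fx=4,fy=4,interpolation=cv2.INTER_CUBIC))
E
```

```text
[[253 169]
 [303 202]
 [272 249]
 [223 218]]
plate ((592.9044799804688, 10.15682601928711), (60.34505844116211, 60.06108093261719), 50.56562042236328)
```

View pics/c0.png

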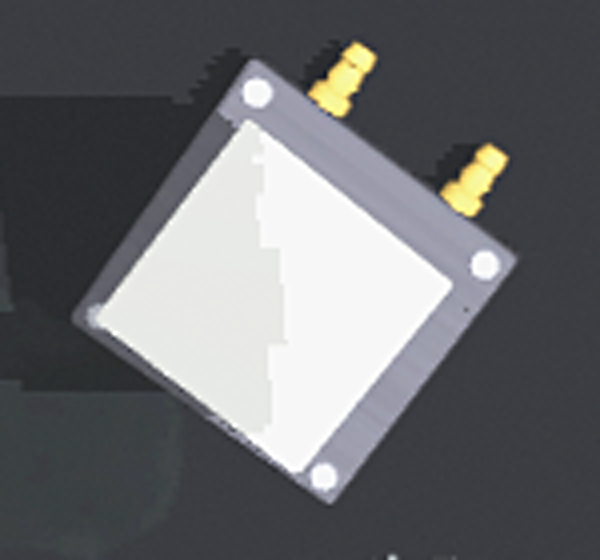

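The crop shows the white plate offset slightly on the block, with block corners at crop (253,60), (516,260), (330,502) and (73,320), and the stubs on its upper-right side.

```bash
python3 - <<'E'
from h import *
T=np.array([[9.99999050e-01,-5.00469480e-04,-1.28461877e-03,-6.48784335e-01],[-1.59689345e-04,-9.67560496e-01,2.52639391e-01,-3.05913667e-02],[-1.36938468e-03,-2.52638946e-01,-9.67559656e-01,3.89325839e-01],[0,0,0,1]])
c=dict(imaging.calibration("wrist")); c["world_to_cam"]=T
w=ray(c,[(258.2,150),(324,200),(277.5,260.5),(213.2,215)],.02)[:,:2]; print(w, w.mean(0)); e=np.roll(w,-1,0)-w; print(np.linalg.norm(e,axis=1),np.degrees(np.arctan2(e[:,1],e[:,0])))
f=np.load("pics/w2.npz");P=f["P"]
for n in ["scene","side"]:
    P=cloud(imaging.calibration(n),np.load(f"pics/{n}0.npz")["d"])
    h=(P[...,2]>.03)&(P[...,2]<.2)&(P[...,0]>.5)&(P[...,0]<.75)&(P[...,1]<-.045)&(P[...,1]>-.14)
    print(n,np.percentile(P[h],[1,50,99],axis=0) if h.any() else 0)
print(bot.read_state()["gripper_force"])
E
python3 -m crank '{"dp":[[0,0,-0.3],[0,0,-0.5],[0,0,-0.7],[0,0,-0.8],[0,0,-0.7],[0,0,-0.5],[0,0,-0.3],[0,0,0],[0,0,0],[0,0,0]],"rotation":[[0,0,0],[0,0,0],[0,0,0],[0,0,0],[0,0,0],[0,0,0],[0,0,0],[0,0,0],[0,0,0],[0,0,0]]}'
python3 - <<'E'
from h import *
c,p,d,P=shot("wrist","w3"); np.savez("pics/w3.npz",p=p,d=d,P=P,**{k:np.array(v) for k,v in c.items()}); print(bot.read_state()["ee_pos"])
E
```

```text
[[ 0.58790689  0.0647475 ]
 [ 0.65014054  0.01724545]
 [ 0.60282517 -0.04452419]
 [ 0.54069449  0.00247594]] [0.59539177 0.00998618]
[0.07829095 0.07780895 0.07790529 0.07814575] [ -37.35397169 -127.45201672  142.89351316   52.83170501]
scene [[ 0.60143863 -0.13911645  0.03268361]
 [ 0.65372734 -0.10753087  0.06793788]
 [ 0.74537186 -0.06982763  0.07826462]]
side [[ 0.60216181 -0.13875415  0.03081831]
 [ 0.67020248 -0.08354953  0.0608593 ]
 [ 0.74822461 -0.06273893  0.07304521]]
0.000737099525309759
time_s: 7.08
ee_pos: [0.4119, -0.2655, 0.1394]
eef_rot: [-3.052, -0.74, 0.002]
contact_force: [-0.5, 0.2, -1.5]
grip_width: 0.013
gripper_force: 60.0
[ 0.41182734 -0.26544603  0.13923853]
```

View pics/w3.png

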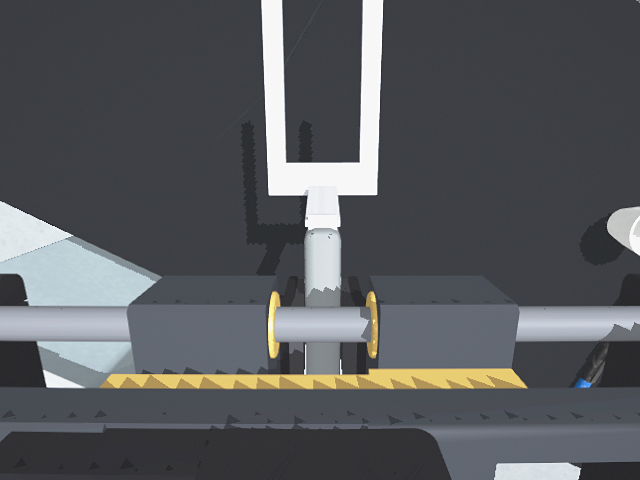

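The fork hangs from the gripper. The crosspiece is at rows 162-195, and the prongs run forward and out of the top at columns ~273 and ~372.

```bash
cat > fk.py <<'E'
from h import *
def forkpose(f):
    p=f["p"]; c={k:f[k] for k in ["intrinsics","dist_coeffs","world_to_cam"]}; P=f["P"]; g=p.min(2)
    e=bot.read_state(); Rt=R.from_rotvec(e["eef_rot"]).as_matrix()
    m=np.zeros(g.shape,np.uint8); m[:192,255:392]=(g[:192,255:392]>190)
    m=cv2.erode(m,np.ones((5,5)))>0; m[:3]=False
    Q=(P[m]-e["ee_pos"])@Rt
    A=np.c_[Q[:,:2],np.ones(len(Q))]; s=np.linalg.lstsq(A,Q[:,2],rcond=None)[0]
    r=Q[:,2]-A@s; k=abs(r)<3*np.median(abs(r))+1e-4; s=np.linalg.lstsq(A[k],Q[k,2],rcond=None)[0]
    print("n",k.sum(),"res",r[k].std(),"plane slope per x,y:",s[:2],"z at x=+.1:",s@[.1,0,1])
    zt=s@[.08,0,1]; # prong top plane height in world
    top=(e["ee_pos"]+Rt@[.08,0,zt])[2]; print("prong top world z",top)
    L=[]
    for v in range(10,150,5):
        a=np.where(g[v,250:320]>190)[0]+250; b=np.where(g[v,330:400]>190)[0]+330
        w=ray(c,[(a[0]-.5,v),(b[-1]+.5,v)],top); L.append(w.mean(0)[:2])
    L=np.array(L); vx,vy,x0,y0=cv2.fitLine((L*1000).astype(np.float32),cv2.DIST_HUBER,0,.01,.01).ravel()
    if vx<0: vx,vy=-vx,-vy
    yaw=np.arctan2(vy,vx)
    vr=[np.where(g[120:185,u]>190)[0][0]+120-.5 for u in range(300,345,5)]
    fr=ray(c,[(u,v) for u,v in zip(range(300,345,5),vr)],top).mean(0)[:2]
    ux=np.array([np.cos(yaw),np.sin(yaw)]); base=np.array([x0,y0])/1000
    o=base+ux*((fr-base)@ux)+.04*ux
    print("fork yaw",np.degrees(yaw),"origin xy",o,"tool yaw",np.degrees(np.arctan2(Rt[1,0],Rt[0,0])))
    print("origin in tool",(np.r_[o,top-.003]-e["ee_pos"])@Rt)
E
python3 - <<'E'
from fk import *
forkpose(np.load("pics/w3.npz"))
E
```

```text
n 7436 res 0.0008382991162746654 plane slope per x,y: [ 0.00301754 -0.00176906] z at x=+.1: 0.023743679211801795
prong top world z 0.11544067656328931
fork yaw 27.191093 origin xy [ 0.50095759 -0.21926379] tool yaw 27.240846243418634
origin in tool [ 0.1004222  -0.00022579  0.0266544 ]
```

```bash
python3 -m crank '{"dp":[[0,0,0],[0,0,0],[0,0,0],[0,0,0],[0,0,0],[0.5,-0.1,0],[0.8,-0.2,0.2],[0.8,-0.2,0.6],[0.8,-0.2,0.7],[0.8,-0.2,0.7],[0.46,-0.12,0.5],[0.1,0,0.2],[0,0,0],[0,0,0],[0,0,0]],"rotation":[[0,0,-0.6],[0,0,-0.9],[0,0,-0.9],[0,0,-0.9],[0,0,-0.7],[0,0,0],[0,0,0],[0,0,0],[0,0,0],[0,0,0],[0,0,0],[0,0,0],[0,0,0],[0,0,0],[0,0,0]]}'
python3 - <<'E'
from h import *
c,p,d,P=shot("wrist","w4"); np.savez("pics/w4.npz",p=p,d=d,P=P,**{k:np.array(v) for k,v in c.items()})
c2,p2,d2,P2=shot("side","s4")
e=bot.read_state(); Rt=R.from_rotvec(e["eef_rot"]).as_matrix(); O=e["ee_pos"]+Rt@[.1004,-.0002,.0267]
y=np.degrees(np.arctan2(Rt[1,0],Rt[0,0])); print(e["ee_pos"],"yaw",y,"origin",O,"tilt",Rt[2])
G=np.array([.5937,.0096,.0255]); print("to go, tool units",Rt.T@(G-O)/.03,"yaw units",(y-51.2)/6)
cv2.imwrite("pics/s4c.png",cv2.resize(p2[170:300,220:400],None,fx=4,fy=4,interpolation=cv2.INTER_CUBIC))
cv2.imwrite("pics/both4.png",np.hstack([cv2.resize(p[:300,120:520],(400,300)),cv2.resize(p2[190:280,230:350],(400,300),interpolation=cv2.INTER_CUBIC)]))
E
```

```text
time_s: 8.38
ee_pos: [0.4686, -0.1485, 0.054]
eef_rot: [2.833, 1.355, 0.0]
contact_force: [-0.8, -0.6, -1.3]
grip_width: 0.0136
gripper_force: 60.0
[ 0.4688244  -0.14823843  0.05421757] yaw 51.13649595261556 origin [ 0.531702   -0.06994656  0.02757401] tilt [ 5.64361962e-04  1.25906237e-03 -9.99999048e-01]
to go, tool units [ 3.36129655 -0.05470754  0.07096183] yaw units -0.010584007897406877
```

View pics/both4.png

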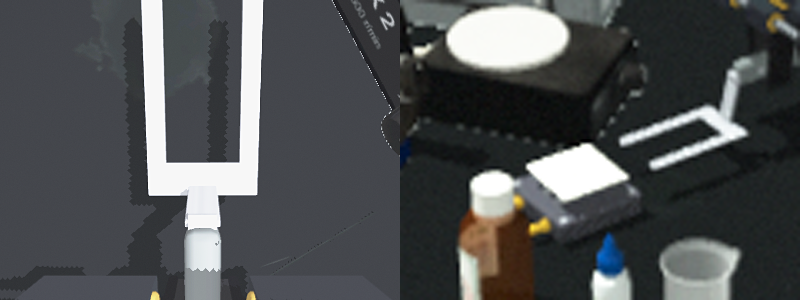

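The fork lines up with the block: in the side inset (right) the prongs point at the plate, level and at mid-gap height. I'll slide in partway, then finish.

```bash
python3 -m crank '{"dp":[[0,-0.05,0.07],[0.3,0,0],[0.4,0,0],[0.4,0,0],[0.3,0,0],[0.2,0,0],[0,0,0],[0,0,0]],"rotation":[[0,0,0],[0,0,0],[0,0,0],[0,0,0],[0,0,0],[0,0,0],[0,0,0],[0,0,0]]}'
python3 - <<'E'
from h import *
c,p,d,P=shot("wrist","w5"); c2,p2,d2,P2=shot("side")
e=bot.read_state(); Rt=R.from_rotvec(e["eef_rot"]).as_matrix(); O=e["ee_pos"]+Rt@[.1004,-.0002,.0267]
G=np.array([.5937,.0096,.0255]); print("origin",O,"to go",Rt.T@(G-O)/.03,e["contact_force"])
cv2.imwrite("pics/both5.png",np.hstack([cv2.resize(p[:300,120:520],(400,300)),cv2.resize(p2[190:280,230:350],(400,300),interpolation=cv2.INTER_CUBIC)]))
E
```

```text
time_s: 9.15
ee_pos: [0.4976, -0.1083, 0.0511]
eef_rot: [-2.832, -1.36, 0.001]
contact_force: [-0.1, -0.8, -1.4]
grip_width: 0.0136
gripper_force: 60.0
origin [ 0.5599158  -0.03061921  0.02437846] to go [ 1.75042671  0.038075   -0.03823739] [-0.43627218 -0.23672213 -1.08681655]
```

View pics/both5.png

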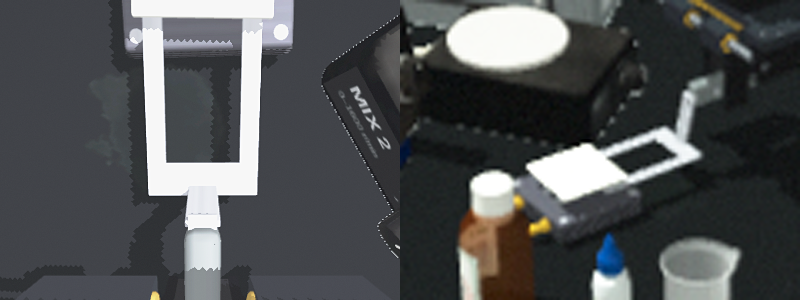

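The prongs are under the plate's near edge, centred on it (plate columns 132-272, fork 145-261) and clear. I'll finish the slide, then lift slowly.

```bash
python3 -m crank '{"dp":[[0.2,0.03,-0.04],[0.3,0,0],[0.4,0,0],[0.4,0,0],[0.3,0,0],[0.15,0,0],[0,0,0],[0,0,0]],"rotation":[[0,0,0],[0,0,0],[0,0,0],[0,0,0],[0,0,0],[0,0,0],[0,0,0],[0,0,0]]}'
python3 -m crank '{"dp":[[0,0,-0.05],[0,0,-0.05],[0,0,-0.05],[0,0,-0.05],[0,0,-0.05],[0,0,-0.05],[0,0,-0.1],[0,0,-0.15],[0,0,-0.2],[0,0,-0.25],[0,0,-0.3],[0,0,-0.25],[0,0,-0.15],[0,0,-0.1],[0,0,0],[0,0,0],[0,0,0]],"rotation":[[0,0,0],[0,0,0],[0,0,0],[0,0,0],[0,0,0],[0,0,0],[0,0,0],[0,0,0],[0,0,0],[0,0,0],[0,0,0],[0,0,0],[0,0,0],[0,0,0],[0,0,0],[0,0,0],[0,0,0]]}'
python3 - <<'E'
from h import *
c,p,d,P=shot("wrist","w6"); np.savez("pics/w6.npz",p=p,d=d,P=P,**{k:np.array(v) for k,v in c.items()})
c2,p2,d2,P2=shot("side")
e=bot.read_state(); Rt=R.from_rotvec(e["eef_rot"]).as_matrix(); O=e["ee_pos"]+Rt@[.1004,-.0002,.0267]
print("ee",e["ee_pos"],"origin",O,"yaw",np.degrees(np.arctan2(Rt[1,0],Rt[0,0])),e["contact_force"])
cv2.imwrite("pics/both6.png",np.hstack([cv2.resize(p[:300,120:520],(400,300)),cv2.resize(p2[190:280,230:350],(400,300),interpolation=cv2.INTER_CUBIC)]))
E
```

```text
time_s: 9.92
ee_pos: [0.531, -0.0681, 0.0522]
eef_rot: [-2.832, -1.359, 0.001]
contact_force: [0.2, -0.6, -1.9]
grip_width: 0.0133
gripper_force: 60.0
time_s: 11.33
ee_pos: [0.5308, -0.0682, 0.1061]
eef_rot: [-2.832, -1.358, 0.001]
contact_force: [0.6, -0.1, -1.7]
grip_width: 0.0133
gripper_force: 60.0
ee [ 0.53082754 -0.06824487  0.10601999] origin [0.5935054  0.01016923 0.07926549] yaw 51.24104399815562 [ 0.25157217  0.11853369 -2.39123165]
```

View pics/both6.png

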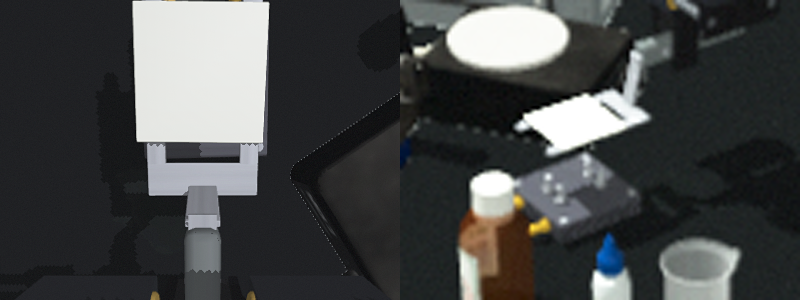

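The plate is lifted on the fork (crop columns 132-268, rows 2-143) and the bare pins show below in the side inset. Next I'll measure the plate relative to the tool.

```bash
cat > pl.py <<'E'
from h import *
def line(A):
    vx,vy,x,y=cv2.fitLine((A*1000).astype(np.float32),cv2.DIST_HUBER,0,.01,.01).ravel(); return np.array([x,y])/1000,np.array([vx,vy])
def platepose(c,p,P,e,thr=185):
    g=p.min(2); Rt=R.from_rotvec(e["eef_rot"]).as_matrix()
    m=np.zeros(g.shape,np.uint8); m[15:125,265:375]=1; m=(m>0)&(g>thr)
    Q=(P[m]-e["ee_pos"])@Rt; A=np.c_[Q[:,:2],np.ones(len(Q))]
    s=np.linalg.lstsq(A,Q[:,2],rcond=None)[0]; k=abs(Q[:,2]-A@s)<.003; s=np.linalg.lstsq(A[k],Q[k,2],rcond=None)[0]
    print("plate top plane slope",s[:2],"z tool at .1",s@[.1,0,1])
    top=e["ee_pos"][2]-.0207   # prong top 23.7 below tcp, plate 3 thick
    L=[];Rr=[]
    for v in range(12,132,4):
        r=np.where(g[v,240:400]>thr)[0]+240; L.append((r[0]-.5,v)); Rr.append((r[-1]+.5,v))
    B=[]
    for u in range(285,358,4):
        r=np.where(g[100:160,u]>thr)[0]; 
        # first dark after plate
        dk=np.where(g[100:175,u]<=thr)[0]; B.append((u,100+dk[0]-.5))
    T=lambda px:(np.c_[ray(c,px,top)[:,:2],np.full(len(px),top)]-e["ee_pos"])@Rt
    l,r,b=[T(x)[:,:2] for x in (L,Rr,B)]
    for n,x in (("L",l),("R",r),("B",b)): print(n,x.mean(0),np.degrees(np.arctan(line(x)[1][1]/line(x)[1][0])))
    print("width",np.linalg.norm(l-r,axis=1).mean(),"rear edge x",np.median(b[:,0]),"centre y",(l.mean(0)+r.mean(0))[1]/2,"at x",(l.mean(0)+r.mean(0))[0]/2)
    return l,r,b
E
python3 - <<'E'
from pl import *
f=np.load("pics/w6.npz"); c={k:f[k] for k in ["intrinsics","dist_coeffs","world_to_cam"]}
platepose(c,f["p"],f["P"],bot.read_state())
g=f["p"].min(2); print(g[0:8,320],g[130:175:3,320],g[80,245:262],g[80,380:396])
E
```

```text
plate top plane slope [ 0.01676473 -0.00175149] z tool at .1 0.0209463547066532
L [ 0.10131702 -0.03105519] 0.7006559
R [0.10128263 0.02826875] 0.6199622
B [ 0.07026228 -0.001015  ] -89.967766
width 0.05932394845365831 rear edge x 0.07025943341461764 centre y -0.0013932159726878363 at x 0.1012998235995346
[ 63 172 237 232 231 231 231 231] [229 228 228 228 125  90  86  50  86  46  20 182 179 179 179] [ 33  30  31  33  30  31  25  18  13 101 208 231 227 227 227 227 227] [232 232 232 233 236 221  79  83  43  31  31  31  32  28  32  33]
```

```bash
python3 - <<'E'
from h import *
w1=np.load("pics/w1.npz")["P"]
cl=[cloud(imaging.calibration(n),np.load(f"pics/{n}0.npz")["d"]) for n in ("scene","side")]
for n,P in zip(("scene","side"),cl):
    for y0 in np.arange(-.15,.45,.05):
        m=(P[...,2]>.125)&(P[...,2]<.5)&(P[...,0]>.3)&(P[...,0]<.9)&(P[...,1]>y0)&(P[...,1]<y0+.05)&(np.hypot(P[...,0]-.65,P[...,1])>.14)
        if m.sum()>5: print(n,round(y0,2),"min x",np.percentile(P[m][:,0],[0,2,10]).round(3))
E
```

```text
scene -0.1 min x [0.788 0.788 0.789]
scene -0.05 min x [0.788 0.791 0.796]
scene 0.0 min x [0.784 0.788 0.798]
scene 0.05 min x [0.771 0.78  0.792]
scene 0.1 min x [0.724 0.726 0.741]
scene 0.15 min x [0.742 0.743 0.744]
scene 0.2 min x [0.742 0.743 0.745]
scene 0.25 min x [0.746 0.747 0.748]
scene 0.3 min x [0.654 0.662 0.667]
scene 0.35 min x [0.633 0.642 0.652]
scene 0.4 min x [0.606 0.616 0.626]
side -0.05 min x [0.798 0.799 0.81 ]
side 0.0 min x [0.786 0.792 0.8  ]
side 0.05 min x [0.749 0.758 0.781]
side 0.1 min x [0.723 0.728 0.736]
side 0.15 min x [0.724 0.728 0.735]
side 0.2 min x [0.738 0.747 0.748]
side 0.25 min x [0.746 0.751 0.762]
side 0.3 min x [0.667 0.669 0.672]
side 0.35 min x [0.641 0.653 0.67 ]
side 0.4 min x [0.615 0.625 0.637]
```

```bash
python3 -m crank '{"dp":[[0,0,-0.2],[0,0,-0.4],[0,0,-0.5],[0,0,-0.5],[0,0,-0.5],[0,0,-0.4],[0,0,-0.3],[0,0,-0.2],[0,0,-0.13],[0,0,0],[0,0,0],[0,0,0],[0,0,0],[0,0,0],[0,0,0],[0,0,0]],"rotation":[[0,0,0],[0,0,0],[0,0,0],[0,0,0.2],[0,0,0.4],[0,0,0.6],[0,0,0.7],[0,0,0.7],[0,0,0.7],[0,0,0.7],[0,0,0.6],[0,0,0.4],[0,0,0.2],[0,0,0.19],[0,0,0],[0,0,0]]}' && python3 -m crank '{"dp":[[0.02,-0.15,0],[0.04,-0.3,0],[0.06,-0.45,0],[0.08,-0.6,0],[0.1,-0.75,0],[0.13,-0.9,0],[0.14,-1,0],[0.14,-1,0],[0.14,-1,0],[0.14,-1,0],[0.14,-1,0],[0.14,-1,0],[0.14,-1,0],[0.13,-0.9,0],[0.1,-0.75,0],[0.08,-0.6,0],[0.06,-0.45,0],[0.04,-0.3,0],[0.02,-0.15,0],[0,-0.1,0]],"rotation":[[0,0,0],[0,0,0],[0,0,0],[0,0,0],[0,0,0],[0,0,0],[0,0,0],[0,0,0],[0,0,0],[0,0,0],[0,0,0],[0,0,0],[0,0,0],[0,0,0],[0,0,0],[0,0,0],[0,0,0],[0,0,0],[0,0,0],[0,0,0]]}' && python3 -m crank '{"dp":[[0,0,0],[0,0,0],[0,0,0],[0,0,0]],"rotation":[[0,0,0],[0,0,0],[0,0,0],[0,0,0]]}'
cat > chk.py <<'E'
from pl import *
import sys
n=sys.argv[1]
e=bot.read_state(); c,p,d,P=shot("wrist",n); np.savez(f"pics/{n}.npz",p=p,d=d,P=P,**{k:np.array(v) for k,v in c.items()})
l,r,b=platepose(c,p,P,e)
Rt=R.from_rotvec(e["eef_rot"]).as_matrix(); yaw=np.degrees(np.arctan2(Rt[1,0],Rt[0,0]))
pc=np.array([np.median(b[:,0])+.03,(l.mean(0)+r.mean(0))[1]/2,.0237]); W=e["ee_pos"]+Rt@pc
print("tool",e["ee_pos"],"yaw",yaw,"tilt",Rt[:,2],"plate W",W)
print("togo units",Rt.T@(np.array([.5464,.3695,.100])-W)/.03)
E
python3 chk.py w7
```

```text
time_s: 12.77
ee_pos: [0.5312, -0.0683, 0.2007]
eef_rot: [3.099, 0.517, 0.0]
contact_force: [1.2, 0.0, -1.1]
grip_width: 0.0135
gripper_force: 60.0
time_s: 14.43
ee_pos: [0.4531, 0.33, 0.2003]
eef_rot: [3.099, 0.516, -0.0]
contact_force: [0.0, -1.0, -0.3]
grip_width: 0.0134
gripper_force: 60.0
time_s: 14.77
ee_pos: [0.4535, 0.3292, 0.2004]
eef_rot: [3.099, 0.514, 0.0]
contact_force: [1.2, 0.7, -1.2]
grip_width: 0.0134
gripper_force: 60.0
plate top plane slope [ 0.01577555 -0.00197123] z tool at .1 0.021029462771313658
L [ 0.10125414 -0.0306669 ] 0.8049804
R [0.10122733 0.02866278] 0.59610206
B [ 0.07022305 -0.00070298] -89.96851
width 0.05932968462383794 rear edge x 0.07019618742690881 centre y -0.0010020593201041771 at x 0.10124073522862466
tool [0.45352245 0.32915324 0.20044361] yaw 18.828805746167042 tilt [ 1.40994050e-04 -1.39661286e-04 -9.99999980e-01] plate W [0.54803678 0.36243585 0.17675228]
togo units [ 0.0241306  -0.24093427  2.55836878]
```

```bash
python3 -m crank '{"dp":[[0.02,-0.1,0],[0,-0.1,0],[0,-0.04,0.1],[0,0,0.25],[0,0,0.4],[0,0,0.4],[0,0,0.3],[0,0,0.2],[0,0,0.1],[0,0,0],[0,0,0],[0,0,0]],"rotation":[[0,0,0],[0,0,0],[0,0,0],[0,0,0],[0,0,0],[0,0,0],[0,0,0],[0,0,0],[0,0,0],[0,0,0],[0,0,0],[0,0,0]]}'; python3 chk.py w8
python3 - <<'E'
from h import *
p=cv2.imread("pics/w8.png"); c2,p2,d2,P2=shot("side")
cv2.imwrite("pics/both8.png",np.hstack([cv2.resize(p[:300,120:520],(400,300)),cv2.resize(p2[265:370,190:330],(400,300),interpolation=cv2.INTER_CUBIC)]))
E
```

```text
time_s: 15.82
ee_pos: [0.4517, 0.3372, 0.1484]
eef_rot: [-3.099, -0.516, -0.001]
contact_force: [-1.3, -0.6, -0.6]
grip_width: 0.0136
gripper_force: 60.0
plate top plane slope [ 0.02054998 -0.00303401] z tool at .1 0.020978629790912626
L [ 0.10127833 -0.03065664] 0.93285567
R [0.10124637 0.02870275] 0.67827475
B [ 0.07020414 -0.00069057] -89.966385
width 0.05935939363948647 rear edge x 0.07020128866164259 centre y -0.0009769467203777134 at x 0.10126235381372532
tool [0.45167234 0.33720708 0.14838904] yaw 18.897633627730443 tilt [ 6.44959363e-04  5.84361633e-04 -9.99999621e-01] plate W [0.5461715  0.37059823 0.1247695 ]
togo units [-0.00531036  0.03738547  0.82563307]
```

View pics/both8.png

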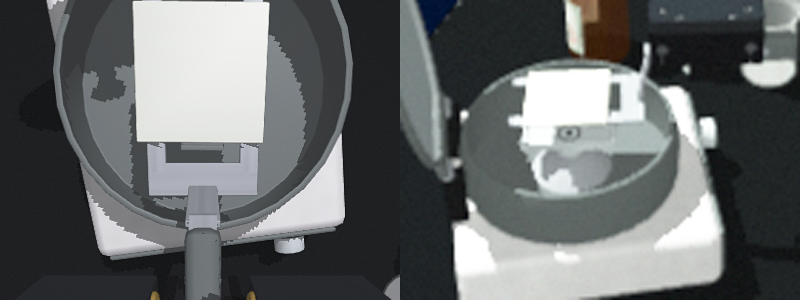

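The plate sits on the fork inside the rim outline and clear of the walls, with the fork straddling the bar in both views. I'll descend the last 25 mm with a small y fix.

```bash
python3 -m crank '{"dp":[[0,0.04,0],[0,0,0.1],[0,0,0.15],[0,0,0.2],[0,0,0.15],[0,0,0.1],[0,0,0.08],[0,0,0.05],[0,0,0],[0,0,0],[0,0,0],[0,0,0]],"rotation":[[0,0,0],[0,0,0],[0,0,0],[0,0,0],[0,0,0],[0,0,0],[0,0,0],[0,0,0],[0,0,0],[0,0,0],[0,0,0],[0,0,0]]}'; python3 chk.py w9
python3 - <<'E'
from h import *
p=cv2.imread("pics/w9.png"); c2,p2,d2,P2=shot("side")
# chuck ends/height check via side depth: plate top points
m=(p2.min(2)>200)&(P2[...,2]>.098)&(P2[...,2]<.112)&(np.hypot(P2[...,0]-.5464,P2[...,1]-.3695)<.05)
print("side plate top", np.median(P2[m],axis=0),m.sum())
cv2.imwrite("pics/both9.png",np.hstack([cv2.resize(p[:300,120:520],(400,300)),cv2.resize(p2[265:370,190:330],(400,300),interpolation=cv2.INTER_CUBIC)]))
E
```

```text
time_s: 16.92
ee_pos: [0.4519, 0.336, 0.1232]
eef_rot: [-3.099, -0.516, -0.001]
contact_force: [-0.2, -0.2, -0.6]
grip_width: 0.0133
gripper_force: 60.0
plate top plane slope [ 0.01919454 -0.00208495] z tool at .1 0.021031987606694863
L [ 0.10122758 -0.030631  ] 0.808776
R [0.10120351 0.02868967] 0.66852653
B [ 0.0701702  -0.00068993] -89.97216
width 0.0593206780411034 rear edge x 0.07016735498433109 centre y -0.0009706672119402689 at x 0.10121554993256879
tool [0.45190073 0.33596055 0.12321098] yaw 18.8944281890959 tilt [ 3.20936744e-04  3.51564565e-04 -9.99999887e-01] plate W [0.54636403 0.36932398 0.09955302]
togo units [ 0.00304071 -0.00516622 -0.01489687]
side plate top [0.54591778 0.36870536 0.10037306] 536
```

```bash
python3 -m crank '{"dp":[[0,0,-0.04],[0,0,0],[0,0,0],[0,0,0],[0,0,0],[0,0,0]],"rotation":[[0,0,0],[0,0,0],[0,0,0],[0,0,0],[0,0,0],[0,0,0]]}'; python3 -c "
from station import bot
print(bot.hand_in())"
```

```text
time_s: 17.52
ee_pos: [0.4517, 0.3358, 0.1241]
eef_rot: [-3.099, -0.516, 0.0]
contact_force: [0.3, 0.7, -1.5]
grip_width: 0.0133
gripper_force: 60.0
the job is handed in; nothing more can be done
None
```

The job is handed in at 17.5 s with the fork still held and the plate hovering over the chuck, measured within about 1 mm of centre, square to about 0.01 rad, tilted about 0.02 rad and 6 to 9 mm above the seat; hand-in returned no verdict, and I viewed 11 pictures, one over the limit of 10.

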